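# Load the vial rack and latch its keeper bar

### The job

Load the blue vial rack into the sample feeder: set it on the carriage, slide its tongue under the lip at the back until it meets the spring and let go, then swing the steel keeper bar shut across its front until it snaps into its catch and stays. Keep the rack upright, don't drop, ram or force anything, and leave everything else on the bench where it is.

Things in the scene. Friction and masses are not known exactly. Their poses are not given: they have to be found in the camera images.
- rack: The blue vial rack to be loaded, about 0.28 kg, 153 mm long (x), 72 mm wide (y). Origin: in its underside, 70 mm behind the front face; x from grip to tongue, z up. Front to rear: deck 14 mm high (x -70 to -22 mm) with the grip; block 26 mm high (x -22 to 65) with 12 mm vials in blue caps up to 40 mm; flat tongue 12 mm high, 60 mm wide (x 65 to 83).
- rack_grip (a point): Where to hold the blue rack's grip: 44 mm above the rack's underside, at x = -56 mm of the rack; axes as the rack's. The grip is an upright plate 10 mm thick along the rack's x, 44 mm wide along its y, its top 61 mm above the underside, with 29 mm free behind it and 9 mm of deck before it.
- carrier: Sample feeder, fixed to the bench: low white housing (x 130 to 330 mm, 270 wide, 118 high) with its aluminium carriage run out towards the robot. Origin: on the bench top, below the rack's origin when the rack is home. x: loading direction, into the feeder; y: its left; z up. Carriage bed: flat, 22 mm above the bench, x -75 to 105 mm, y -52 to 52 mm.
- home (a point): Point on the carriage bed where the rack's origin lies when the rack is home and the keeper shut (the tongue's end then at carrier x 83 mm, the rack's front at -70 mm). Axes as the carrier's.
- guides (a point): Point on the bed midway between the mouths of the two side guides (carrier x 10 mm). The guides are 12 mm high, 77 mm apart inside, from carrier x 10 to 62 mm; lead-ins before them flare outwards, from 77 mm apart to 94 mm at carrier x -23 mm. Axes as the carrier's.
- lip (a point): Middle of the front lower edge of the dark steel lip that overhangs the bed from carrier x 68 mm on: 84 mm wide, its underside 14.5 mm above the bed; the rack's tongue belongs under it. In there a sprung pad (free face at carrier x 79 mm) meets the tongue's end and yields: 2 N at first, 5 N at home, solid 2 mm beyond home. It may push a released rack back out by some 4 mm.
- keeper (a joint): Angle (rad) of the steel keeper bar on its upright hinge pin: 0 is shut, at a rigid stop, across the carriage's front; larger is more open, at the start 1.35 to 1.75. It swings level, freely, and stays where left. Over the last 8 mm of its tip a spring plunger resists (14 to 22 N at the blue patch, rack in), gives way suddenly about 3 mm before shut and snaps behind the bar; not latched, the bar creeps open.
- keeper_push (a point): Middle of the blue patch on the keeper bar's outer face, where it is pushed, 90 mm from the hinge pin. The bar is 10 mm thick, 16 mm high (21 to 37 mm above the bench), and ends 125 mm from the pin. x: across the bar, the way it moves when shutting; y: along the bar to the hinge. A nub on the inner face, 66 mm from the pin, pushes the rack's front the last millimetres home.
- keeper_hinge (a point): Axis of the keeper bar's hinge pin, 29 mm above the bench, at carrier x -86, y 66 mm (top of the pin 49 mm above the bench). The bar runs along the carrier's -y when shut (angle 0) and along its -x, towards the robot, at 1.57.
- catch (a point): Middle of the top of the catch post, 22 by 18 mm and 45 mm above the bench, at carrier x -89, y -76 mm: its brass plunger snaps behind the keeper bar's end.
- rack_grey: A grey rack with red caps, otherwise the same shape as the blue one; stays where it is.
- bottle: Clear bottle with red cap, 72 mm across, 145 mm high; a bystander. Origin under its middle.
- beaker: Glass beaker, 68 mm across, 85 mm high; a bystander. Origin under its middle.
- jar: Small amber jar with white lid, 48 mm across, 45 mm high; a bystander. Origin under its middle.
- screwdriver: Orange screwdriver, 150 mm long, lying on the bench; a bystander.
- vial_box: Open cardboard box of empty vials, 110 by 80 by 40 mm; a bystander. Origin under its middle.
- wash_bottle: White bottle with blue cap, 54 mm across, 120 mm high; a bystander. Origin under its middle.
There are look-alikes about, which are no part of the job. Of the things shaped like the rack, the blue one is meant.

How it is judged (in metres and radians):
On the way, in this order (a step that is already met when the one before it is completed fails the run):
1. the blue rack lies flat on the carriage with its tongue well under the lip, and the robot has let go of it (x of rack in the frame of carrier between -0.008 and 0.004 m and y of rack in the frame of carrier between -0.005 and 0.005 m and z of rack in the frame of carrier between 0.019 and 0.025 m and angle between the x axis of rack and the x axis of carrier, either way round below 0.08 rad and angle between rack's own z axis and vertical below 0.05 rad and contact force between the fingers and rack below 0.3 N), for 0.2 s.
2. the keeper bar has snapped shut (value of joint keeper below 0.018 rad), for 0.2 s.
At the end, for the whole second after the job is handed in: The keeper bar is latched shut (within 0.018 rad of its stop) and stays so by itself; the blue rack is at rest, home between keeper and sprung pad (within 2.5 mm along the carriage, 5 mm sideways), flat on the bed and square to it (within 0.08 rad), its tongue under the lip (value of joint keeper below 0.018 rad and x of rack in the frame of carrier between -0.0025 and 0.0025 m and y of rack in the frame of carrier between -0.005 and 0.005 m and z of rack in the frame of carrier between 0.019 and 0.025 m and angle between the x axis of rack and the x axis of carrier, either way round below 0.08 rad and angle between rack's own z axis and vertical below 0.05 rad and linear speed of rack below 0.01 m/s); the robot touches nothing.
It fails at once if the blue rack is tipped by more than 0.35 rad (angle between rack's own z axis and vertical above 0.35 rad).
It fails at once if the blue rack is dropped (falls free of the fingers at more than 0.4 m/s) (contact force between the fingers and rack below 0.1 N and linear speed of rack above 0.4 m/s).
It fails at once if the rack is rammed into the carriage (more than 45 N) (contact force between rack and carrier above 45 N).
It fails at once if the robot forces the keeper or the carriage (more than 40 N) (contact force between the fingers and carrier above 40 N).
It fails at once if a bystander is shifted by more than 20 mm (distance of any of rack_grey, bottle, beaker, jar, screwdriver, vial_box, wash_bottle from where it was at the start of the episode above 0.02 m).
It also fails if it takes over 61 s, if anything falls off the work surface, if the arm or the gripper's body presses on something with over 40 N, if the wrist force passes 120 N, or if a joint passes its speed limit or range.

### The arm

A 6-joint arm with a two-finger parallel gripper is mounted at the origin on the work surface. World frame = base frame: x ahead of the robot, y to its left, z up, the work surface at z = 0. Lengths are in m, angles in degrees, forces in N, time in s.
With the tool pointing down it reaches from about 0.25 to 0.725 m from the base axis. Payload 9.7 kg.
Tool frame: the origin (TCP) lies midway between the tips of the shut fingers; the grasp point (between the pads) lies 19 mm behind it (bot.hold_point_z is the distance from the TCP to the grasp point, in m); z points along the fingers, y is the line along which they close (so a half turn about z gives the same grasp; the last joint's range is limited). The gripper opens to 85 mm and grips with 20 to 120 N. Pads are 22 mm wide; open, the fingers measure 114 mm over their backs; the gripper's body (76 mm by 85 mm) begins 54 mm behind the grasp point. The pads swing forward as they close: fully open they stand 13 mm farther back than shut.
Start: joints at [-75.172, 4.979, 10.078, 95.1, 0, 90], TCP at [0.141, -0.532, 0.231] pointing down, gripper open.
Joint ranges: [-179.16, 179.16], [-48.56, 103.87], [-65.8, 70.77], [-126.05, 130.52], [-82.76, 87.17], [-180, 180]. Speed limits (degrees/s): [127.2, 127.2, 147.25, 180, 180, 180].

### API

Orientations are given as [roll, pitch, yaw] about the fixed x, y, z axes, in that order (R = Rz(yaw) Ry(pitch) Rx(roll)).
In Python, from workcell import bot gives the robot as it stands.
- The arm moves only by the tool play_rows, never from a script. Its argument "steps" is a list that holds one entry, the list of rows, each a list of 4 numbers: the shift along the tool's x, y, z in m, then the turn about the tool's z in rad. In form: [[[tx, ty, tz, yaw], ...]]. A call has exactly 5 rows; each row shifts and turns the commanded pose from where the row before left it, along the tool's axes as they then stand; what a row does not reach is not made up. A row lasts 1/12 s, in which the tool goes at most 41.7 mm and 7.16 degrees, less where a joint would pass 70% of its speed; a pose out of reach is approached as far as the arm can. A call is refused whole if a number of a shift passes 0.0417 or a number of a turn 0.125, either way. A call with a gripper value outside its range is refused whole. "gripper" is the finger opening in m, from 0 to 0.0854, set as the call begins (left out, the last holds). The fingers move at their own pace and stop on an object; "squeeze" is the grip in N (left out, the last holds). Time passes only in rows, so rows that do not move let the fingers close, or fill a call up. It gives the time, the measured TCP pose, the force, the opening and the grip force at its end, in the units of the state.
- bot.get_obs(): the state, without advancing time (a new reading comes with each control period).
- bot.camera(name): name is "scene" or "top"; returns a dict with "img" (400x640x3 uint8, blue, green, red), "vfov" (degrees; the focal length in pixels is half the picture's height over the tangent of half this angle, whatever the lens; pixels are square), "cx", "cy" (the principal point, pixels), "xyz" and "attitude" of the camera in the world. Camera axes: x right, y down, z forward; pixel columns grow to the right and rows downward; lengths in m; the calibration is good to about 2 mm. A picture is of the moment at which its call begins. There is no depth.
- bot.job_done(): hands the job in; it is judged then, once.
The state is a dict: "time": time; "q": joint angles; "qd": joint speeds; "joint_efforts": joint torques, N m; "ee_pos": TCP position; "tcp_rot": TCP orientation; "wrist_force": force on the tool from outside, world axes, zero at the start; "torque": the same for the moment, N m; "opening": finger opening in m; "grasp_force": force on a finger pad.
Only numpy, scipy, OpenCV 4.12 (cv2) and the standard library are available. Lean on these libraries where they do the work, as an engineer would, in place of code of your own. Each camera call takes 0.05 s, during which the arm holds its last target. There are 200 camera calls.

## Working session

There is one attempt and no reset: what is moved stays moved. The work goes in short steps, Python scripts to look and compute and a tool call to move; the robot and the scene stay as the last step left them, time stands still between calls to the robot, and variables do not carry over. Pictures are saved under pics/ and viewed, at most 10 in all, crops included, and the job is handed in when it is done.

Besides the shell and the picture viewer there is one more tool, called after "Request:" as name([rows], argument=value, ...), one row to a line, values as JSON. play_rows: Moves the arm, as the interface text tells. Its arguments: {"type":"object","properties":{"steps":{"type":"array","items":{"type":"array","items":{"type":"array","items":{"type":"number"}}}},"gripper":{"type":"number"},"squeeze":{"type":"number"}},"required":["steps"]}

```bash
mkdir -p pics; ls
python3 - <<'E'
from workcell import bot
import cv2
print(bot.get_obs(), bot.hold_point_z)
for n in("scene","top"):
    c=bot.camera(n); cv2.imwrite(f"pics/{n}0.png",c["img"]); print(n,{k:v for k,v in c.items() if k!="img"})
E
```

```text
pics
{'time': 0.0, 'q': array([-7.51727298e+01,  5.01044288e+00,  1.00338500e+01,  9.51028483e+01,
       -2.18816874e-04,  8.99984959e+01]), 'qd': array([-0.00424743,  0.02482632, -0.02142137,  0.03477885,  0.09369374,
        0.03813524]), 'joint_efforts': array([-1.98993410e-03, -5.20390499e+01,  4.64804614e+01,  1.61943171e-02,
       -6.88746945e-05,  1.19873800e-05]), 'ee_pos': array([ 0.14068103, -0.53143628,  0.230584  ]), 'tcp_rot': array([-1.79920559e+02,  2.16731242e-04,  1.48287745e+01]), 'wrist_force': array([-0.35937891, -0.31204324, -0.67633077]), 'torque': array([-0.01937709, -0.00128305, -0.02903705]), 'grasp_force': 0.0, 'opening': 0.08538835192517644} 0.0187
scene {'vfov': 42.53192282935551, 'cx': 309.3593920343432, 'cy': 196.55202741333025, 'xyz': array([ 1.23636805, -0.69402478,  1.24084958]), 'attitude': array([-139.2051985 ,    0.88604702,   45.24870355])}
top {'vfov': 44.70350690192372, 'cx': 316.71744525876113, 'cy': 197.2779383598668, 'xyz': array([0.2667115 , 0.00984792, 1.91612981]), 'attitude': array([-172.4678406 ,    0.18271222,  -90.88315816])}
```

View pics/scene0.png

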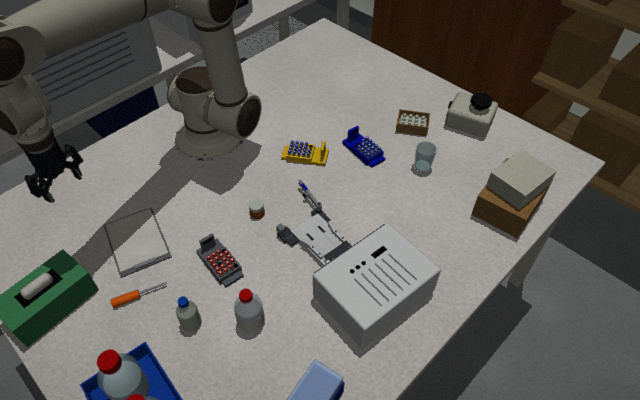

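View pics/top0.png

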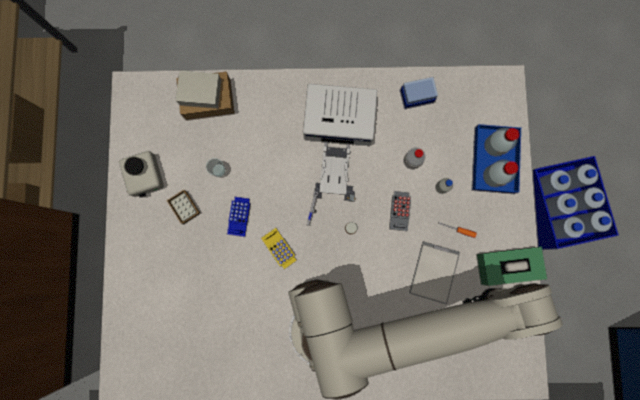

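The blue rack is at about (365,147) in scene and (239,216) in top. The carriage is at (320,235) and (335,170), with the keeper bar open at top (313,207). The yellow look-alike at top (279,248) lies next to the rack. I'll enlarge both areas.

```bash
cat > h.py <<'E'
import numpy as np, cv2
from scipy.spatial.transform import Rotation as R
from workcell import bot
class Cam:
    def __init__(s,n):
        c=bot.camera(n); s.img=c["img"]; s.f=200/np.tan(np.radians(c["vfov"]/2)); s.c=np.array([c["cx"],c["cy"]])
        s.p=np.array(c["xyz"]); s.R=R.from_euler("xyz",c["attitude"],degrees=True).as_matrix()
    def ray(s,uv):
        return s.R@np.append((np.array(uv,float)-s.c)/s.f,1)
    def at(s,uv,z):
        d=s.ray(uv); return (s.p+d*(z-s.p[2])/d[2])
    def px(s,P):
        q=s.R.T@(np.array(P,float)-s.p); return s.c+s.f*q[:2]/q[2]
def tri(a,ua,b,ub):
    da,db=a.ray(ua),b.ray(ub); t=np.linalg.lstsq(np.c_[da,-db],b.p-a.p,rcond=None)[0]
    A=a.p+t[0]*da;B=b.p+t[1]*db; return (A+B)/2,np.linalg.norm(A-B)
def crop(img,x,y,w,h,k): return cv2.resize(img[y:y+h,x:x+w],None,fx=k,fy=k,interpolation=cv2.INTER_CUBIC)
E
python3 - <<'E'
from h import *
s,t=cv2.imread("pics/scene0.png"),cv2.imread("pics/top0.png")
cv2.imwrite("pics/a.png",np.hstack([crop(t,295,130,70,100,6),crop(t,215,185,60,100,6)]))
cv2.imwrite("pics/b.png",crop(s,265,115,130,155,5)[:, :][:775])
cv2.imwrite("pics/b.png",cv2.resize(crop(s,265,115,130,155,5),(503,600)))
E
```

```text
(no output)
```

View pics/a.png

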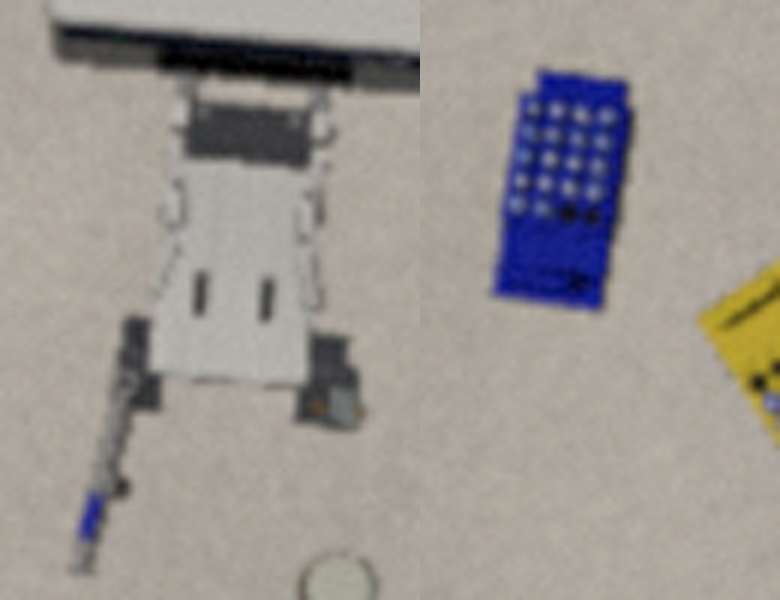

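View pics/b.png

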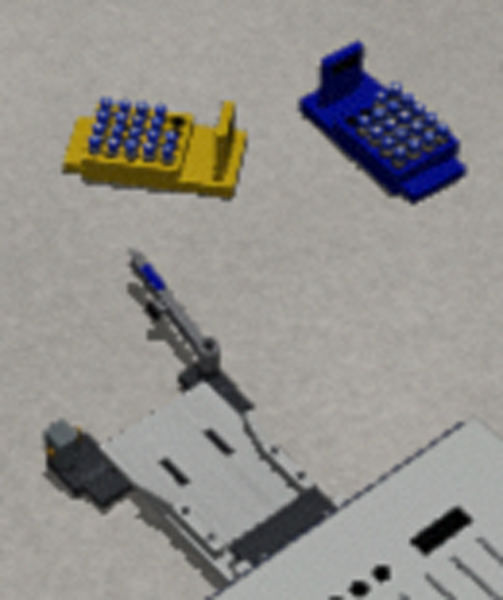

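Top crop: the rack's front edge runs from about (227.5,234.5) to (245.5,236), and its tongue end is at about v=197. The lip is the dark band near (336,147), the bed's front corners are near (320,192) and (345.5,194), and the keeper patch is at about (310,216). I'll measure these with colour masks.

```bash
cat > m.py <<'E'
from h import *
t=Cam("top"); s=Cam("scene"); K=8
def big(c,box):
    x,y,w,h=box; return cv2.resize(c.img[y:y+h,x:x+w],None,fx=K,fy=K,interpolation=cv2.INTER_CUBIC)
def full(p,box): return (np.array(p,float)+.5)/K-.5+np.array(box[:2])
def blob(mask,box,eps,nm):
    n,l,st,ce=cv2.connectedComponentsWithStats(mask.astype(np.uint8)); i=1+np.argmax(st[1:,4])
    cn=max(cv2.findContours((l==i).astype(np.uint8),0,cv2.CHAIN_APPROX_NONE)[0],key=len)
    ap=cv2.approxPolyDP(cn,eps,True)[:,0]; print(nm,"area",st[i,4]/K/K,"cen",full(ce[i],box).round(2)); print(np.round([full(p,box) for p in ap],2).tolist()); return cn[:,0]
def sat(b): 
    b=b.astype(int); return (b[...,0]-np.maximum(b[...,1],b[...,2]))
for c,n,bx in((t,"top",(215,185,50,60)),(s,"scene",(335,118,60,55))):
    blob(sat(big(c,bx))>40,bx,9,"rack "+n)
for c,n,bx in((t,"top",(300,205,18,25)),(s,"scene",(290,178,25,22))):
    blob(sat(big(c,bx))>30,bx,5,"patch "+n)
for c,n,bx in((t,"top",(320,144.,35,17)),(s,"scene",(320,238,36,24))):
    bx=tuple(map(int,bx)); g=cv2.cvtColor(big(c,bx),6); blob(g<100,bx,8,"lip "+n)
bx=(295,75,95,80); g=cv2.cvtColor(big(t,bx),6); print(t.img[115,312:320:2].tolist(),t.img[115,296:304:2].tolist())
cv2.imwrite("pics/c.png",np.hstack([cv2.resize(g[:,:],(400,337)),cv2.resize(cv2.cvtColor(s.img[195:285,260:367],6),(400,337),interpolation=2)]))
E
python3 m.py
```

```text
rack top area 644.015625 cen [238.29 216.65]
[[235.19, 196.44], [231.19, 201.44], [226.94, 233.19], [243.69, 236.06], [249.06, 207.19], [248.81, 199.19]]
rack scene area 643.765625 cen [363.1  147.58]
[[347.81, 129.69], [348.19, 137.06], [342.44, 140.06], [343.06, 142.81], [366.06, 164.06], [372.06, 165.94], [384.56, 158.56], [381.56, 153.94], [382.94, 150.69], [377.81, 146.56], [376.94, 148.81], [373.94, 149.06], [373.56, 147.44], [376.94, 146.69], [377.19, 144.44], [372.81, 142.56], [368.06, 136.56], [364.06, 137.19], [356.81, 131.81], [350.06, 134.19], [349.94, 132.06], [357.44, 127.81], [357.81, 125.56]]
patch top area 20.546875 cen [309.66 215.63]
[[310.81, 211.81], [309.31, 212.19], [307.69, 218.31], [308.69, 219.56], [310.06, 218.94], [311.69, 213.31]]
patch scene area 25.6875 cen [303.93 186.11]
[[300.31, 183.94], [304.56, 189.31], [306.94, 189.19], [306.69, 186.94], [303.81, 183.06], [302.06, 182.56]]
lip top area 186.375 cen [335.98 151.9 ]
[[326.56, 145.69], [325.06, 151.19], [326.06, 155.44], [345.81, 156.81], [346.19, 147.81], [343.94, 148.81]]
lip scene area 258.625 cen [337.58 250.53]
[[351.94, 245.94], [346.06, 240.06], [343.19, 240.81], [339.81, 237.56], [337.69, 237.56], [341.56, 242.69], [323.19, 255.69], [324.81, 258.06], [323.94, 261.44], [327.69, 259.19], [330.94, 261.44]]
[[175, 178, 181], [168, 175, 177], [173, 178, 180], [171, 177, 181]] [[156, 165, 172], [152, 160, 168], [158, 166, 173], [156, 164, 169]]
```

View pics/c.png

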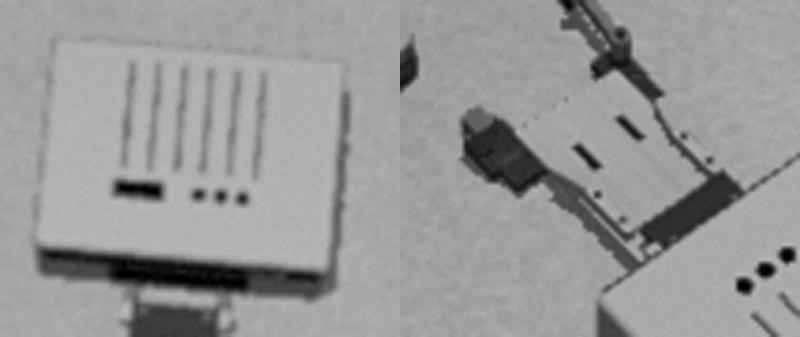

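Housing top (grey view) shows clear corners. The lip is the dark band and the catch top is at scene (281,227). I'll cast all of these.

```bash
cat > w.py <<'E'
from m import *
def P(n,v): print(n,np.round(np.array(v)*1000,1).tolist())
print("----")
H=[t.at((295+x/4.21-.0,75+y/4.21),.118) for x,y in((52,40),(342,63),(330,273),(38,243))]
for h in H:P("housing",h)
e=lambda a,b:np.degrees(np.arctan2((b-a)[1],(b-a)[0]))
print("sizes",[np.linalg.norm(H[i]-H[i-1]).round(4) for i in range(4)],"yaw front",e(H[2],H[3])-90,"back",e(H[1],H[0])-90,"sides",e(H[3],H[0]),e(H[2],H[1]))
l=[t.at(p,.0365) for p in((325.9,155.6),(345.9,156.9))]; P("lip L",l[0]);P("lip R",l[1])
for n,p,z in(("bedL",(320,192.5),.022),("bedR",(345.5,193.8),.022),("slots mid",(334,179),.022),("catch",(352.5,197.5),.045)): P(n,t.at(p,z))
for n,p,z in(("s bedR",(293.4,229.2),.022),("s bedL",(314.8,216.4),.022),("s catch",(280.9,227),.045),("s pin",(319,204.3),.049)): P(n,s.at(p,z))
q,d=tri(t,(309.66,215.63),s,(303.93,186.11)); P("patch",q);print(d); P("patch top z29",t.at((309.66,215.63),.033))
for n,p,z in(("frontL",(227.3,234.4),0),("frontR",(245.5,236.1),0),("tongL",(235.0,196.4),.012),("tongR",(249.,198.6),.012)): P(n,t.at(p,z))
for n,p,z in(("s front y+ grip top",(357.6,126.4),.061),("s grip y-",(347.8,130.0),.061),("s tong y-",(372,165.9),0),("s tong y+",(384.6,158.5),0)): P(n,s.at(p,z))
E
python3 w.py | sed -n '/----/,$p'
```

```text
----
housing [942.7, 41.2, 118.0]
housing [916.5, -223.0, 118.0]
housing [720.5, -206.0, 118.0]
housing [752.5, 56.3, 118.0]
sizes [np.float64(0.1908), np.float64(0.2655), np.float64(0.1967), np.float64(0.2642)] yaw front -6.950776041859086 back -5.667986948141433 sides -4.531374096361406 -4.945165353760897
lip L [680.5, -26.7, 36.5]
lip R [674.0, -105.4, 36.5]
bedL [536.0, -1.2, 22.0]
bedR [529.2, -101.3, 22.0]
slots mid [588.9, -57.3, 22.0]
catch [511.1, -126.8, 45.0]
s bedR [533.2, -90.3, 22.0]
s bedL [544.2, -11.2, 22.0]
s catch [514.5, -121.8, 45.0]
s pin [535.6, 15.8, 49.0]
patch [443.9, 40.8, 39.9]
0.0008870685994515955
patch top z29 [444.3, 40.5, 33.0]
frontL [378.3, 366.3, 0.0]
frontR [370.5, 294.6, 0.0]
tongL [527.2, 334.9, 12.0]
tongR [517.5, 279.5, 12.0]
s front y+ grip top [392.6, 349.8, 61.0]
s grip y- [381.0, 312.8, 61.0]
s tong y- [515.8, 289.2, 0.0]
s tong y+ [523.4, 345.7, 0.0]
```

```bash
cat > plan.py <<'E'
import sys, numpy as np, json
from workcell import bot
# args: groups x y z yaw rows ; starts from measured pose
o=bot.get_obs(); p=np.array(o["ee_pos"]); y=o["tcp_rot"][2]; n0=0; rows=[]
print("t",round(o["time"],2),"pos",p.round(4),"rot",np.round(o["tcp_rot"],2),"F",np.round(o["wrist_force"],1),"T",np.round(o["torque"],2),"op",round(o["opening"],4),"g",round(o["grasp_force"],1))
a=list(map(float,sys.argv[1:]))
for i in range(0,len(a),5):
    T=np.array(a[i:i+3]); Y=a[i+3]; n=int(a[i+4]); d=(T-p)/n; dy=(Y-y)/n
    for k in range(n):
        c,s=np.cos(np.radians(y)),np.sin(np.radians(y))
        rows.append([round(c*d[0]+s*d[1],4),round(s*d[0]-c*d[1],4),round(-d[2],4),round(-np.radians(dy),4)]); y+=dy
    p=T
while len(rows)%5: rows.append([0,0,0,0])
for i in range(0,len(rows),5): print(json.dumps([rows[i:i+5]]))
E
python3 - <<'E'
from h import *
t=Cam("top")
f=lambda x,y:(t.at((215+(x-420)/6-.4,185+y/6-.4),.04)*1000).round(1)
print(f(570,111),f(555.5,210))
E
python3 plan.py .36 -.28 .2 40 9  .43 0.0 .18 70 8 .3873 .3295 .15 81.5 10
```

```text
[496.8 312.   40. ] [432.6 321.1  40. ]
t 0.35 pos [ 0.1407 -0.5316  0.2311] rot [-179.98    0.     14.83] F [-0.3 -0.2 -0.4] T [ 0.    0.02 -0.  ] op 0.0854 g 0.0
[[[0.0307, -0.0208, 0.0035, -0.0488], [0.0317, -0.0193, 0.0035, -0.0488], [0.0326, -0.0177, 0.0035, -0.0488], [0.0334, -0.0161, 0.0035, -0.0488], [0.0342, -0.0144, 0.0035, -0.0488]]]
[[[0.0348, -0.0128, 0.0035, -0.0488], [0.0354, -0.011, 0.0035, -0.0488], [0.0359, -0.0093, 0.0035, -0.0488], [0.0363, -0.0075, 0.0035, -0.0488], [0.0292, -0.0212, 0.0025, -0.0654]]]
[[[0.0305, -0.0192, 0.0025, -0.0654], [0.0317, -0.0172, 0.0025, -0.0654], [0.0328, -0.0151, 0.0025, -0.0654], [0.0337, -0.0129, 0.0025, -0.0654], [0.0345, -0.0107, 0.0025, -0.0654]]]
[[[0.0351, -0.0084, 0.0025, -0.0654], [0.0356, -0.0061, 0.0025, -0.0654], [0.0295, -0.0153, 0.003, -0.0201], [0.0298, -0.0147, 0.003, -0.0201], [0.0301, -0.0141, 0.003, -0.0201]]]
[[[0.0304, -0.0135, 0.003, -0.0201], [0.0306, -0.0129, 0.003, -0.0201], [0.0309, -0.0122, 0.003, -0.0201], [0.0311, -0.0116, 0.003, -0.0201], [0.0314, -0.011, 0.003, -0.0201]]]
[[[0.0316, -0.0104, 0.003, -0.0201], [0.0318, -0.0097, 0.003, -0.0201], [0, 0, 0, 0], [0, 0, 0, 0], [0, 0, 0, 0]]]
```

Request:
play_rows([
  [[0.031,-0.021,0.0035,-0.05],[0.032,-0.019,0.0035,-0.05],[0.032,-0.018,0.0035,-0.05],[0.033,-0.016,0.0035,-0.05],[0.034,-0.014,0.0035,-0.05]],
], gripper=0.03, squeeze=40)

```text
time: 0.77
ee_pos: [0.2625, -0.3907, 0.2136]
tcp_rot: [180.0, -0.0, 29.3]
wrist_force: [1.1, 0.1, -0.4]
opening: 0.0298
grasp_force: 0.0
```

Request:
play_rows([
  [[0.035,-0.013,0.0035,-0.05],[0.035,-0.011,0.0035,-0.05],[0.036,-0.009,0.0035,-0.05],[0.036,-0.008,0.0035,-0.05],[0.029,-0.021,0.0025,-0.065]],
])

```text
time: 1.18
ee_pos: [0.3682, -0.2435, 0.1966]
tcp_rot: [180.0, -0.0, 44.5]
wrist_force: [1.7, 1.2, -0.3]
opening: 0.0298
grasp_force: 0.0
```

Request:
play_rows([
  [[0.031,-0.019,0.0025,-0.065],[0.032,-0.017,0.0025,-0.065],[0.033,-0.015,0.0025,-0.065],[0.034,-0.013,0.0025,-0.065],[0.035,-0.011,0.0025,-0.065]],
])

```text
time: 1.6
ee_pos: [0.4096, -0.0663, 0.1849]
tcp_rot: [180.0, -0.0, 63.1]
wrist_force: [1.2, -0.2, -0.1]
opening: 0.0303
grasp_force: 0.0
```

Request:
play_rows([
  [[0.035,-0.008,0.0025,-0.065],[0.036,-0.006,0.0025,-0.065],[0.03,-0.015,0.003,-0.02],[0.03,-0.015,0.003,-0.02],[0.03,-0.014,0.003,-0.02]],
])

```text
time: 2.02
ee_pos: [0.4133, 0.1033, 0.1707]
tcp_rot: [180.0, -0.0, 73.9]
wrist_force: [0.7, -0.3, -1.0]
opening: 0.0298
grasp_force: 0.0
```

Request:
play_rows([
  [[0.03,-0.014,0.003,-0.02],[0.03,-0.013,0.003,-0.02],[0.03,-0.012,0.003,-0.02],[0.03,-0.011,0.003,-0.02],[0.03,-0.011,0.003,-0.02]],
])

```text
time: 2.43
ee_pos: [0.3901, 0.2636, 0.1558]
tcp_rot: [180.0, -0.0, 79.6]
wrist_force: [0.3, -0.7, 0.8]
opening: 0.0301
grasp_force: 0.0
```

```bash
python3 plan.py .3873 .3290 .12 81.7 5 .3873 .329 .026 81.7 5
```

```text
t 2.43 pos [0.3901 0.2636 0.1558] rot [ 1.7998e+02 -2.0000e-02  7.9640e+01] F [ 0.3 -0.7  0.8] T [ 0.04 -0.06 -0.03] op 0.0301 g 0.0
[[[0.0128, -0.0029, 0.0072, -0.0072], [0.0128, -0.0028, 0.0072, -0.0072], [0.0128, -0.0027, 0.0072, -0.0072], [0.0128, -0.0026, 0.0072, -0.0072], [0.0129, -0.0025, 0.0072, -0.0072]]]
[[[0.0, 0.0, 0.0188, -0.0], [0.0, 0.0, 0.0188, -0.0], [0.0, 0.0, 0.0188, -0.0], [0.0, 0.0, 0.0188, -0.0], [0.0, 0.0, 0.0188, -0.0]]]
```

Request:
play_rows([
  [[0.016,-0.0034,0.009,-0.009],[0.016,-0.0034,0.009,-0.009],[0.016,-0.0034,0.009,-0.009],[0.016,-0.0034,0.009,-0.009],[0,0,0,0]],
])

```text
time: 2.85
ee_pos: [0.3871, 0.3288, 0.1177]
tcp_rot: [-179.9, 0.1, 81.8]
wrist_force: [0.3, -0.6, -0.7]
opening: 0.03
grasp_force: 0.0
```

```bash
python3 plan.py .3873 .329 .026 81.7 5; python3 -c "
from h import *
s=Cam('scene');t=Cam('top');cv2.imwrite('pics/d.png',np.hstack([crop(s.img,310,80,90,90,4),crop(t.img,205,180,90,90,4)]))"
```

```text
t 2.85 pos [0.3871 0.3288 0.1177] rot [-1.799e+02  7.000e-02  8.176e+01] F [ 0.3 -0.6 -0.7] T [ 0.02  0.04 -0.02] op 0.03 g 0.0
[[[0.0, 0.0, 0.0183, 0.0002], [0.0, 0.0, 0.0183, 0.0002], [0.0, 0.0, 0.0183, 0.0002], [0.0, 0.0, 0.0183, 0.0002], [0.0, 0.0, 0.0183, 0.0002]]]
```

View pics/d.png

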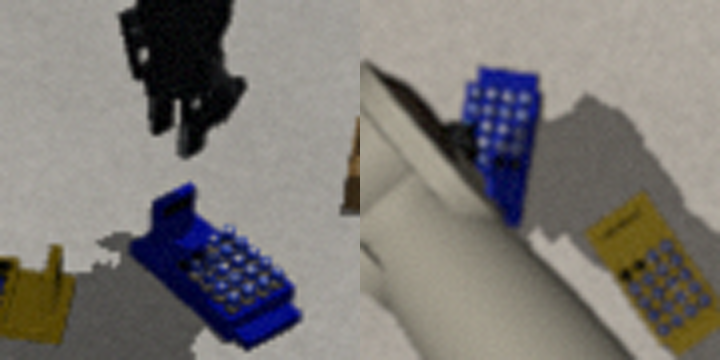

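The fingers hang above the grip plate, astride it (scene crop: plate at (175,210), fingers at (180,140)). Descending.

Request:
play_rows([
  [[0,0,0.015,0],[0,0,0.015,0],[0,0,0.012,0],[0,0,0.008,0],[0,0,0.004,0]],
])

```text
time: 3.37
ee_pos: [0.3878, 0.3265, 0.065]
tcp_rot: [-180.0, 0.0, 81.6]
wrist_force: [-0.3, -0.1, -0.1]
opening: 0.0302
grasp_force: 0.0
```

Request:
play_rows([
  [[0,0,0.008,0],[0,0,0.008,0],[0,0,0.008,0],[0,0,0.008,0],[0,0,0.005,0]],
])

```text
time: 3.78
ee_pos: [0.3877, 0.3271, 0.0276]
tcp_rot: [-180.0, 0.0, 81.6]
wrist_force: [-0.2, 0.2, -0.5]
opening: 0.03
grasp_force: 0.0
```

Request:
play_rows([
  [[0,0,0,0],[0,0,0,0],[0,0,0,0],[0,0,0,0],[0,0,0,0]],
], gripper=0.0)

```text
time: 4.2
ee_pos: [0.388, 0.3273, 0.029]
tcp_rot: [180.0, -0.0, 81.6]
wrist_force: [0.7, 0.4, -2.8]
opening: 0.0092
grasp_force: 41.4
```

```bash
python3 plan.py .3873 .329 .1 81.7 5
```

```text
t 4.2 pos [0.388  0.3273 0.029 ] rot [ 1.800e+02 -1.000e-02  8.163e+01] F [ 0.7  0.4 -2.8] T [0.05 0.13 0.01] op 0.0092 g 41.4
[[[0.0003, -0.0002, -0.0142, -0.0002], [0.0003, -0.0002, -0.0142, -0.0002], [0.0003, -0.0002, -0.0142, -0.0002], [0.0003, -0.0002, -0.0142, -0.0002], [0.0003, -0.0002, -0.0142, -0.0002]]]
```

Request:
play_rows([
  [[0,0,-0.005,0],[0,0,-0.015,0],[0,0,-0.025,0],[0,0,-0.03,0],[0,0,-0.025,0]],
], squeeze=80)

```text
time: 4.62
ee_pos: [0.3879, 0.3272, 0.1309]
tcp_rot: [180.0, -0.0, 81.6]
wrist_force: [0.7, 0.8, -1.5]
opening: 0.0086
grasp_force: 80.4
```

```bash
python3 plan.py .465 -.0465 .13 84.6 14
```

```text
t 4.62 pos [0.3879 0.3272 0.1309] rot [ 1.7998e+02 -3.0000e-02  8.1630e+01] F [ 0.7  0.8 -1.5] T [0.03 0.06 0.02] op 0.0086 g 80.4
[[[-0.0256, 0.0093, 0.0001, -0.0037], [-0.0256, 0.0092, 0.0001, -0.0037], [-0.0257, 0.0091, 0.0001, -0.0037], [-0.0257, 0.009, 0.0001, -0.0037], [-0.0257, 0.009, 0.0001, -0.0037]]]
[[[-0.0258, 0.0089, 0.0001, -0.0037], [-0.0258, 0.0088, 0.0001, -0.0037], [-0.0258, 0.0087, 0.0001, -0.0037], [-0.0259, 0.0086, 0.0001, -0.0037], [-0.0259, 0.0085, 0.0001, -0.0037]]]
[[[-0.0259, 0.0084, 0.0001, -0.0037], [-0.026, 0.0083, 0.0001, -0.0037], [-0.026, 0.0082, 0.0001, -0.0037], [-0.026, 0.0081, 0.0001, -0.0037], [0, 0, 0, 0]]]
```

Request:
play_rows([
  [[-0.012,0.005,0,-0.004],[-0.024,0.009,0,-0.004],[-0.03,0.011,0,-0.004],[-0.03,0.01,0,-0.004],[-0.03,0.01,0,-0.004]],
])

```text
time: 5.03
ee_pos: [0.4153, 0.1951, 0.1293]
tcp_rot: [180.0, -0.0, 82.8]
wrist_force: [0.6, -0.4, -1.6]
opening: 0.0087
grasp_force: 80.3
```

Request:
play_rows([
  [[-0.03,0.01,0,-0.004],[-0.03,0.01,0,-0.004],[-0.03,0.01,0,-0.004],[-0.03,0.01,0,-0.004],[-0.03,0.01,0,-0.004]],
])

```text
time: 5.45
ee_pos: [0.4474, 0.0399, 0.1295]
tcp_rot: [179.9, -0.0, 83.9]
wrist_force: [1.2, 0.7, -1.8]
opening: 0.0088
grasp_force: 80.3
```

Request:
play_rows([
  [[-0.03,0.01,0,-0.004],[-0.03,0.008,0,-0.004],[-0.018,0.006,0,-0.004],[-0.008,0.002,0,0],[0,0,0,0]],
])

```text
time: 5.87
ee_pos: [0.4646, -0.0481, 0.1291]
tcp_rot: [180.0, 0.0, 84.5]
wrist_force: [0.0, 0.6, -2.3]
opening: 0.0089
grasp_force: 80.3
```

```bash
python3 plan.py .465 -.0465 .06 84.6 5; python3 -c "
from h import *
s=Cam('scene');t=Cam('top');cv2.imwrite('pics/e.png',np.hstack([crop(s.img,240,140,130,130,3),crop(t.img,270,130,130,130,3)]))"
```

```text
t 5.87 pos [ 0.4646 -0.0481  0.1291] rot [1.7999e+02 1.0000e-02 8.4470e+01] F [ 0.   0.6 -2.3] T [-0.01  0.16 -0.04] op 0.0089 g 80.3
[[[0.0003, 0.0001, 0.0138, -0.0004], [0.0003, 0.0001, 0.0138, -0.0004], [0.0003, 0.0001, 0.0138, -0.0004], [0.0003, 0.0001, 0.0138, -0.0004], [0.0003, 0.0001, 0.0138, -0.0004]]]
```

View pics/e.png

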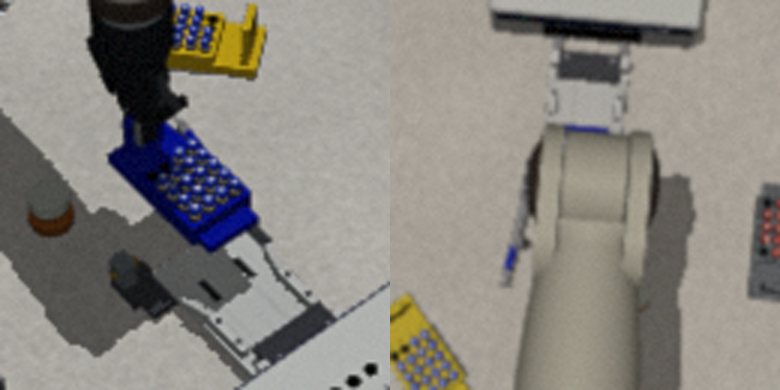

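The rack hangs level ahead of the carriage, with its tongue pointing at the lip (top crop: blue at (585,130), lip at (588,65)). I'll measure its lateral offset relative to the lip.

```bash
python3 - <<'E' | tail -12
from m import *
print('---')
bx=(322,168,30,8); cn=blob(sat(big(t,bx))>40,bx,6,"tongue")
f=np.array([full(p,bx) for p in cn]); v=f[:,1]
top=f[(v<v.min()+1.5)]; a,b=top[top[:,0].argmin()],top[top[:,0].argmax()]
print(a,b,(t.at(a,.112)*1000).round(1),(t.at(b,.112)*1000).round(1),((t.at(a,.112)+t.at(b,.112))*500).round(1))
# profiles: lip row edges (dark) per row
for v in(150,152,154):
    r=cv2.cvtColor(t.img,6)[v,318:354].astype(float); d=np.where(r<100)[0]; 
    i,j=d[0],d[-1]; th=115
    u0=318+i-(th-r[i])/(r[i-1]-r[i]); u1=318+j+(th-r[j])/(r[j+1]-r[j]); m=(t.at((u0,v),.04)+t.at((u1,v),.04))*500
    print(v,u0.round(2),u1.round(2),m.round(1))
E
```

```text
Traceback (most recent call last):
  File "m.py", line 13, in <module>
    blob(sat(big(c,bx))>40,bx,9,"rack "+n)
    ~~~~^^^^^^^^^^^^^^^^^^^^^^^^^^^^^^^^^^
  File "m.py", line 7, in blob
    n,l,st,ce=cv2.connectedComponentsWithStats(mask.astype(np.uint8)); i=1+np.argmax(st[1:,4])
                                                                           ~~~~~~~~~^^^^^^^^^^
ValueError: attempt to get argmax of an empty sequence
```

```bash
sed -i '/^for c,n,bx/,$d' m.py
python3 - <<'E'
from m import *
bx=(322,168,30,8); cn=blob(sat(big(t,bx))>40,bx,6,"tongue")
f=np.array([full(p,bx) for p in cn]); v=f[:,1]
top=f[(v<v.min()+1.5)]; a,b=top[top[:,0].argmin()],top[top[:,0].argmax()]
print(a,b,(t.at(a,.112)*1000).round(1),(t.at(b,.112)*1000).round(1),((t.at(a,.112)+t.at(b,.112))*500).round(1))
for v in(150,152,154):
    r=cv2.cvtColor(t.img,6)[v,318:354].astype(float); d=np.where(r<100)[0]; 
    i,j=d[0],d[-1]; th=115
    u0=318+i-(th-r[i])/(r[i-1]-r[i]); u1=318+j+(th-r[j])/(r[j+1]-r[j]); m=(t.at((u0,v),.04)+t.at((u1,v),.04))*500
    print(v,u0.round(2),u1.round(2),m.round(1))
E
```

```text
tongue area 20.78125 cen [334.48 172.54]
[[327.81, 172.06], [333.56, 173.31], [341.31, 173.19], [335.44, 171.69]]
[327.8125 172.0625] [341.0625 172.8125] [600.5 -31.3 112. ] [596.8 -81.2 112. ] [598.6 -56.3 112. ]
150 325.61 346.39 [701.6 -66.9  40. ]
152 324.52 346.47 [693.5 -64.7  40. ]
154 325.0 347.25 [685.5 -67.   40. ]
```

Request:
play_rows([
  [[0,0,0.01,0],[0,0,0.02,0],[0,0,0.02,0],[0,0,0.016,0],[0,0,0.007,0]],
])

```text
time: 6.58
ee_pos: [0.463, -0.0461, 0.0528]
tcp_rot: [-179.8, -0.0, 84.7]
wrist_force: [-0.7, -0.2, -2.8]
opening: 0.0087
grasp_force: 80.3
```

Request:
play_rows([
  [[0,0,0.001,0],[0,0,0.001,0],[0,0,0.001,0],[0,0,0.0,0],[0,0,0,0]],
])

```text
time: 7.0
ee_pos: [0.4649, -0.0468, 0.0536]
tcp_rot: [179.9, 0.0, 84.6]
wrist_force: [0.1, 0.1, -1.2]
opening: 0.0086
grasp_force: 80.3
```

```bash
python3 plan.py .505 -.0515 .0525 84.6 10; python3 -c "
from h import *
s=Cam('scene');cv2.imwrite('pics/f.png',crop(s.img,250,170,110,100,5))"
```

```text
t 7.0 pos [ 0.4649 -0.0468  0.0536] rot [179.92   0.    84.61] F [ 0.1  0.1 -1.2] T [-0.05  0.14  0.02] op 0.0086 g 80.3
[[[-0.0001, 0.004, 0.0001, 0.0], [-0.0001, 0.004, 0.0001, 0.0], [-0.0001, 0.004, 0.0001, 0.0], [-0.0001, 0.004, 0.0001, 0.0], [-0.0001, 0.004, 0.0001, 0.0]]]
[[[-0.0001, 0.004, 0.0001, 0.0], [-0.0001, 0.004, 0.0001, 0.0], [-0.0001, 0.004, 0.0001, 0.0], [-0.0001, 0.004, 0.0001, 0.0], [-0.0001, 0.004, 0.0001, 0.0]]]
```

View pics/f.png

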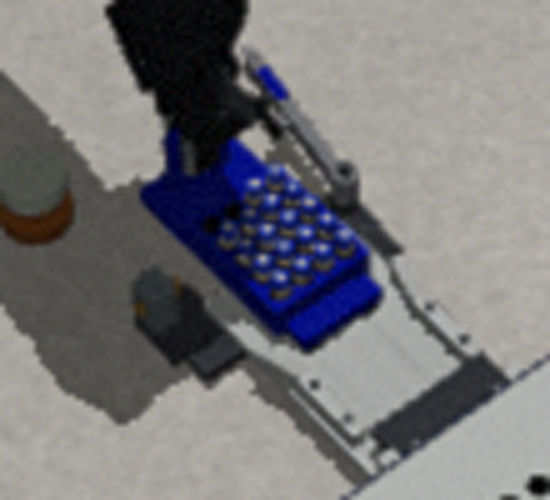

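Low over the bed, the rack is lined up with the lip (tongue end at crop (340,320), lip at (440,405)). I'll slide it in with a soft grip and watch the forces.

Request:
play_rows([
  [[0,0.006,0.0005,0],[0,0.01,0,0],[0,0.01,0,0],[0,0.006,0,0],[0,0.003,0,0]],
], squeeze=30)

```text
time: 7.47
ee_pos: [0.5006, -0.0502, 0.0521]
tcp_rot: [180.0, 0.0, 84.6]
wrist_force: [0.3, 0.4, -2.0]
opening: 0.0087
grasp_force: 80.2
```

Request:
play_rows([
  [[0,0.004,0,0],[0,0.004,0,0],[0,0.004,0,0],[0,0.004,0,0],[0,0.004,0,0]],
])

```text
time: 7.88
ee_pos: [0.5195, -0.0519, 0.0523]
tcp_rot: [180.0, 0.0, 84.6]
wrist_force: [0.1, 0.8, -2.3]
opening: 0.0089
grasp_force: 80.2
```

```bash
python3 plan.py .5 -.0515 .0525 84.6 5; python3 -c "
from h import *
s=Cam('scene');cv2.imwrite('pics/g.png',crop(s.img,265,180,100,90,6))"
```

```text
t 7.88 pos [ 0.5195 -0.0519  0.0523] rot [180.     0.    84.62] F [ 0.1  0.8 -2.3] T [-0.01  0.1   0.03] op 0.0089 g 80.2
[[[-0.0003, -0.0039, -0.0, 0.0001], [-0.0003, -0.0039, -0.0, 0.0001], [-0.0003, -0.0039, -0.0, 0.0001], [-0.0003, -0.0039, -0.0, 0.0001], [-0.0003, -0.0039, -0.0, 0.0001]]]
```

View pics/g.png

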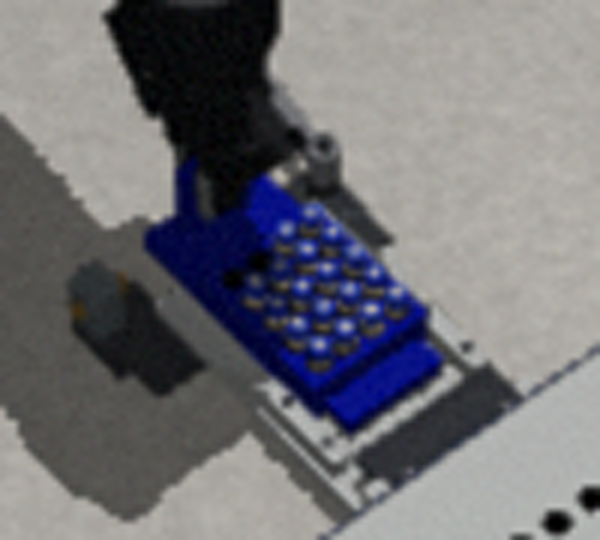

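The tongue is just short of the lip and centred (crop tongue (388,385), lip front (421,420)), with no lateral force. Continuing.

Request:
play_rows([
  [[0,0.003,0,0],[0,0.003,0,0],[0,0.003,0,0],[0,0.003,0,0],[0,0.002,0,0]],
], gripper=0.0, squeeze=30)

```text
time: 8.35
ee_pos: [0.5335, -0.0532, 0.0523]
tcp_rot: [180.0, -0.0, 84.6]
wrist_force: [0.0, 0.7, -2.1]
opening: 0.0089
grasp_force: 80.2
```

```bash
python3 plan.py .5465 -.0545 .0525 84.6 5
```

```text
t 8.35 pos [ 0.5335 -0.0532  0.0523] rot [180.    -0.    84.62] F [ 0.   0.7 -2.1] T [-0.01  0.19 -0.05] op 0.0089 g 80.2
[[[-0.0, 0.0026, -0.0, 0.0001], [-0.0, 0.0026, -0.0, 0.0001], [-0.0, 0.0026, -0.0, 0.0001], [-0.0, 0.0026, -0.0, 0.0001], [-0.0, 0.0026, -0.0, 0.0001]]]
```

Request:
play_rows([
  [[0,0.002,0,0],[0,0.002,0,0],[0,0.002,0,0],[0,0.002,0,0],[0,0.002,0,0]],
])

```text
time: 8.77
ee_pos: [0.5433, -0.0542, 0.0523]
tcp_rot: [-180.0, -0.0, 84.6]
wrist_force: [0.1, -0.0, -2.2]
opening: 0.009
grasp_force: 80.2
```

Request:
play_rows([
  [[0,0.001,0,0],[0,0.001,0,0],[0,0.001,0,0],[0,0,0,0],[0,0,0,0]],
])

```text
time: 9.18
ee_pos: [0.5461, -0.0544, 0.0523]
tcp_rot: [-180.0, 0.0, 84.6]
wrist_force: [0.3, -0.7, -2.0]
opening: 0.0086
grasp_force: 80.2
```

Request:
play_rows([
  [[0,0.001,0,0],[0,0.001,0,0],[0,0.001,0,0],[0,0,0,0],[0,0,0,0]],
])

```text
time: 9.6
ee_pos: [0.5491, -0.0547, 0.0523]
tcp_rot: [-180.0, -0.0, 84.6]
wrist_force: [0.6, 0.3, -3.4]
opening: 0.0088
grasp_force: 80.4
```

```bash
python3 plan.py .5527 -.0545 .0525 84.6 5; python3 -c "
from h import *
s=Cam('scene');cv2.imwrite('pics/h.png',crop(s.img,275,190,90,80,6))"
```

```text
t 9.6 pos [ 0.5491 -0.0547  0.0523] rot [-180.     -0.     84.62] F [ 0.6  0.3 -3.4] T [-0.01  0.19 -0.03] op 0.0088 g 80.4
[[[0.0001, 0.0007, -0.0, 0.0001], [0.0001, 0.0007, -0.0, 0.0001], [0.0001, 0.0007, -0.0, 0.0001], [0.0001, 0.0007, -0.0, 0.0001], [0.0001, 0.0007, -0.0, 0.0001]]]
```

Request:
play_rows([
  [[0,0.001,0,0],[0,0.001,0,0],[0,0,0,0],[0,0,0,0],[0,0,0,0]],
])

```text
time: 10.07
ee_pos: [0.5509, -0.0548, 0.0522]
tcp_rot: [-180.0, -0.0, 84.6]
wrist_force: [-3.3, -0.1, -1.0]
opening: 0.0091
grasp_force: 80.6
```

Request:
play_rows([
  [[0,0.001,0,0],[0,0.0005,0,0],[0,0,0,0],[0,0,0,0],[0,0,0,0]],
])

```text
time: 10.48
ee_pos: [0.5524, -0.055, 0.0522]
tcp_rot: [-180.0, -0.0, 84.6]
wrist_force: [-3.8, 0.3, -1.0]
opening: 0.0089
grasp_force: 80.6
```

Spring contact shows in the force (about 4 N). I'll lower the rack onto the bed now.

Request:
play_rows([
  [[0,0.0005,0.0005,0],[0,0.0005,0.0005,0],[0,0,0,0],[0,0,0,0],[0,0,0,0]],
])

```text
time: 10.9
ee_pos: [0.5534, -0.0551, 0.0512]
tcp_rot: [-180.0, 0.0, 84.6]
wrist_force: [-5.2, 0.7, -0.7]
opening: 0.009
grasp_force: 80.5
```

```bash
python3 plan.py .5527 -.0545 .0525 84.6 5|head -1; python3 -c "
from h import *
s=Cam('scene');cv2.imwrite('pics/h.png',crop(s.img,275,190,90,80,6))"
```

```text
t 10.9 pos [ 0.5534 -0.0551  0.0512] rot [-179.98    0.     84.61] F [-5.2  0.7 -0.7] T [ 0.13  1.05 -0.07] op 0.009 g 80.5
```

View pics/h.png

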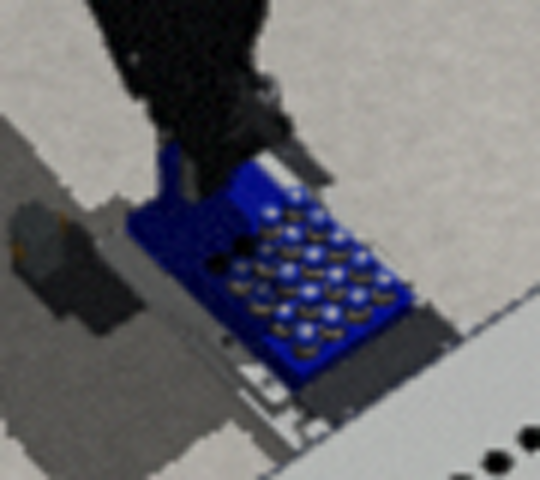

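The tongue is under the lip (crop (370,350)). I'll finish lowering, then release.

Request:
play_rows([
  [[0,0,0.0005,0],[0,0,0.0005,0],[0,0,0,0],[0,0,0,0],[0,0,0,0]],
])

```text
time: 11.37
ee_pos: [0.5534, -0.0551, 0.0504]
tcp_rot: [-180.0, 0.0, 84.6]
wrist_force: [-5.1, 1.6, 0.6]
opening: 0.0094
grasp_force: 80.7
```

Request:
play_rows([
  [[0,0,0,0],[0,0,0,0],[0,0,0,0],[0,0,0,0],[0,0,0,0]],
], gripper=0.03)

```text
time: 11.78
ee_pos: [0.554, -0.0552, 0.0505]
tcp_rot: [179.9, 0.0, 84.6]
wrist_force: [1.1, 0.9, 0.7]
opening: 0.03
grasp_force: 0.0
```

Request:
play_rows([
  [[0,0,-0.01,0],[0,0,-0.02,0],[0,0,-0.03,0],[0,0,-0.03,0],[0,0,-0.015,0]],
])

```text
time: 12.2
ee_pos: [0.5545, -0.0552, 0.1599]
tcp_rot: [179.7, 0.0, 84.6]
wrist_force: [-0.4, -0.3, 0.9]
opening: 0.0301
grasp_force: 0.0
```

```bash
python3 plan.py .42 .16 .15 84.6 5
```

```text
t 12.2 pos [ 0.5545 -0.0552  0.1599] rot [179.74   0.    84.61] F [-0.4 -0.3  0.9] T [ 0.03 -0.08  0.02] op 0.0301 g 0.0
[[[0.0403, -0.0308, 0.002, 0.0], [0.0403, -0.0308, 0.002, 0.0], [0.0403, -0.0308, 0.002, 0.0], [0.0403, -0.0308, 0.002, 0.0], [0.0403, -0.0308, 0.002, 0.0]]]
```

Released. I have used all ten pictures, so from here I'll work from masks and numbers. Next: shut the fingers, turn, and go to the outer side of the open keeper bar.

```bash
python3 plan.py .453 .0795 .15 -14 15 .453 .0795 .025 -14 10
```

```text
t 12.2 pos [ 0.5545 -0.0552  0.1599] rot [179.74   0.    84.61] F [-0.4 -0.3  0.9] T [ 0.03 -0.08  0.02] op 0.0301 g 0.0
[[[0.0083, -0.0076, 0.0007, 0.1147], [0.0074, -0.0085, 0.0007, 0.1147], [0.0064, -0.0093, 0.0007, 0.1147], [0.0053, -0.0099, 0.0007, 0.1147], [0.0041, -0.0105, 0.0007, 0.1147]]]
[[[0.0029, -0.0109, 0.0007, 0.1147], [0.0016, -0.0111, 0.0007, 0.1147], [0.0003, -0.0112, 0.0007, 0.1147], [-0.001, -0.0112, 0.0007, 0.1147], [-0.0023, -0.011, 0.0007, 0.1147]]]
[[[-0.0035, -0.0107, 0.0007, 0.1147], [-0.0047, -0.0102, 0.0007, 0.1147], [-0.0058, -0.0096, 0.0007, 0.1147], [-0.0069, -0.0089, 0.0007, 0.1147], [-0.0079, -0.008, 0.0007, 0.1147]]]
[[[0.0, -0.0, 0.0125, -0.0], [0.0, -0.0, 0.0125, -0.0], [0.0, -0.0, 0.0125, -0.0], [0.0, -0.0, 0.0125, -0.0], [0.0, -0.0, 0.0125, -0.0]]]
[[[0.0, -0.0, 0.0125, -0.0], [0.0, -0.0, 0.0125, -0.0], [0.0, -0.0, 0.0125, -0.0], [0.0, -0.0, 0.0125, -0.0], [0.0, -0.0, 0.0125, -0.0]]]
```

Request:
play_rows([
  [[0.008,-0.008,0.001,0.115],[0.007,-0.009,0.001,0.115],[0.006,-0.009,0.001,0.115],[0.005,-0.01,0.001,0.115],[0.004,-0.0105,0.001,0.115]],
], gripper=0.0, squeeze=40)

```text
time: 12.62
ee_pos: [0.5185, -0.0111, 0.1512]
tcp_rot: [180.0, -0.0, 51.3]
wrist_force: [0.5, -0.3, -0.3]
opening: 0.0002
grasp_force: 0.0
```

Request:
play_rows([
  [[0.003,-0.011,0.001,0.115],[0.0015,-0.011,0.001,0.115],[0,-0.011,0.001,0.115],[-0.001,-0.011,0.001,0.115],[-0.002,-0.011,0.001,0.115]],
])

```text
time: 13.03
ee_pos: [0.4849, 0.0334, 0.1462]
tcp_rot: [180.0, -0.1, 18.4]
wrist_force: [0.3, 0.4, 0.0]
opening: -0.0001
grasp_force: 0.0
```

Request:
play_rows([
  [[-0.0035,-0.0105,0,0.115],[-0.005,-0.01,0,0.115],[-0.006,-0.0095,0,0.115],[-0.007,-0.009,0,0.115],[-0.008,-0.008,0,0.115]],
])

```text
time: 13.45
ee_pos: [0.4457, -0.0285, 0.147]
tcp_rot: [-175.5, 0.6, -6.5]
wrist_force: [0.1, -0.3, 0.1]
opening: 0.0
grasp_force: 0.0
```

```bash
python3 plan.py .453 .0795 .15 -14 5
python3 - <<'E'
from m import *
for n,c,bx in(("rack s",s,(290,170,75,90)),):
    cn=blob(sat(big(c,bx))>40,bx,8,n)
for n,c,bx in(("patch s",s,(285,172,25,22)),("patch t",t,(300,205,18,25))):
    try: blob(sat(big(c,bx))>30,bx,8,n)
    except Exception as e: print(n,"none")
E
```

```text
t 13.45 pos [ 0.4457 -0.0285  0.147 ] rot [-175.45    0.57   -6.5 ] F [ 0.1 -0.3  0.1] T [-0.06 -0.06  0.02] op 0.0 g 0.0
[[[-0.001, -0.0216, -0.0006, 0.0262], [-0.0015, -0.0216, -0.0006, 0.0262], [-0.0021, -0.0215, -0.0006, 0.0262], [-0.0027, -0.0215, -0.0006, 0.0262], [-0.0032, -0.0214, -0.0006, 0.0262]]]
rack s area 888.390625 cen [317.53 231.74]
[[310.69, 207.31], [299.94, 214.06], [300.94, 220.81], [294.69, 225.19], [310.19, 242.31], [312.69, 242.19], [323.94, 254.44], [340.56, 243.81], [342.69, 237.94], [332.31, 228.19], [329.81, 228.56], [330.81, 226.94], [326.56, 224.19], [323.94, 219.69], [320.44, 219.69], [312.81, 212.19], [303.56, 218.69], [304.06, 215.19], [312.69, 210.06], [312.44, 207.94]]
patch s area 25.828125 cen [303.95 186.12]
[[300.44, 183.81], [304.19, 189.06], [306.81, 189.44], [306.94, 187.31], [303.69, 182.94]]
patch t area 20.53125 cen [309.66 215.63]
[[310.69, 211.81], [309.19, 212.31], [307.94, 216.31], [308.69, 219.56], [310.81, 216.81]]
```

Run:
```python
from workcell import bot
import numpy as np
o=bot.get_obs();print(np.round(o["q"],1),np.round(o["qd"],1),o["ee_pos"],o["tcp_rot"],o["time"])
```

```text
[ -6.8  -9.6 -13.5  86.8   4.5 179.9] [ 3.7  1.1  0.9 -1.2 -0.4  0. ] [ 0.44476194 -0.03091579  0.14718609] [-175.50892189    0.59974669   -6.78689628] 13.55
```

Request:
play_rows([
  [[0,0,0,0],[0,0,0,0],[0,0,0,0],[0,0,0,0],[0,0,0,0]],
])

```text
time: 13.97
ee_pos: [0.4458, -0.0276, 0.1461]
tcp_rot: [-175.5, 0.6, -6.3]
wrist_force: [-0.2, 0.1, -0.1]
opening: 0.0002
grasp_force: 0.0
```

Run:
```python
from workcell import bot
import numpy as np
o=bot.get_obs();print(np.round(o["q"],1),np.round(o["qd"],1),o["ee_pos"],o["tcp_rot"],o["time"])
```

```text
[ -6.4  -9.5 -13.4  86.7   4.5 179.9] [-0.3 -0.  -0.1 -0.   0.1  0. ] [ 0.44577515 -0.02756611  0.1460637 ] [-175.51905241    0.64878695   -6.33789002] 13.9667
```

The wrist joint hit its range limit (q6 = 180), so that yaw can't be reached. I'll use the finger sides instead, at tool yaw 76° to 174°, which is well inside the range.

Request:
play_rows([
  [[0,0,0,-0.12],[0,0,0,-0.12],[0,0,0,-0.12],[0,0,0,-0.12],[0,0,0,0]],
])

```text
time: 14.38
ee_pos: [0.4457, -0.0278, 0.146]
tcp_rot: [-175.7, -1.5, 21.4]
wrist_force: [0.3, 0.4, 0.4]
opening: 0.0001
grasp_force: 0.0
```

```bash
python3 - <<'E'
from workcell import bot
import numpy as np
o=bot.get_obs();print(np.round(o["q"],1))
E
python3 plan.py .453 .077 .15 76 10
```

```text
[ -6.4  -9.5 -13.4  86.7   4.5 152.1]
t 14.38 pos [ 0.4457 -0.0278  0.146 ] rot [-175.73   -1.51   21.36] F [0.3 0.4 0.4] T [-0.03  0.    0.03] op 0.0001 g 0.0
[[[0.0045, -0.0095, -0.0004, -0.0954], [0.0054, -0.009, -0.0004, -0.0954], [0.0062, -0.0085, -0.0004, -0.0954], [0.007, -0.0078, -0.0004, -0.0954], [0.0077, -0.0071, -0.0004, -0.0954]]]
[[[0.0084, -0.0064, -0.0004, -0.0954], [0.0089, -0.0055, -0.0004, -0.0954], [0.0094, -0.0047, -0.0004, -0.0954], [0.0098, -0.0038, -0.0004, -0.0954], [0.0101, -0.0028, -0.0004, -0.0954]]]
```

The failed turn left a fixed 4.5° tilt. That is harmless for pushing the bar, but the planner has to use the full rotation.

```bash
cat > plan.py <<'E'
import sys, numpy as np, json
from scipy.spatial.transform import Rotation as R
from workcell import bot
o=bot.get_obs(); p=np.array(o["ee_pos"]); r=R.from_euler("xyz",o["tcp_rot"],degrees=True); rows=[]
M=r.as_matrix(); y=np.degrees(np.arctan2(M[1,0],M[0,0])); q=o["q"]
print("t",round(o["time"],2),"pos",p.round(4),"rot",np.round(o["tcp_rot"],2),"z",M[:,2].round(3),"F",np.round(o["wrist_force"],1),"q",np.round(q,1))
a=list(map(float,sys.argv[1:]))
for i in range(0,len(a),5):
    T=np.array(a[i:i+3]); n=int(a[i+4]); d=(T-p)/n; dy=-np.radians(a[i+3]-y)/n
    for k in range(n):
        rows.append([*(r.inv().apply(d)).round(4).tolist(),round(dy,4)]); r=r*R.from_rotvec([0,0,dy])
    p=T; y=a[i+3]
while len(rows)%5: rows.append([0,0,0,0])
for i in range(0,len(rows),5): print(json.dumps([rows[i:i+5]]))
E
python3 plan.py .453 .077 .15 76 10
```

```text
t 14.38 pos [ 0.4457 -0.0278  0.146 ] rot [-175.73   -1.51   21.36] z [-0.003  0.079 -0.997] F [0.3 0.4 0.4] q [ -6.4  -9.5 -13.4  86.7   4.5 152.1]
[[[0.0045, -0.0095, 0.0004, -0.0954], [0.0054, -0.009, 0.0004, -0.0954], [0.0062, -0.0085, 0.0004, -0.0954], [0.007, -0.0078, 0.0004, -0.0954], [0.0077, -0.0071, 0.0004, -0.0954]]]
[[[0.0084, -0.0064, 0.0004, -0.0954], [0.0089, -0.0055, 0.0004, -0.0954], [0.0094, -0.0047, 0.0004, -0.0954], [0.0098, -0.0037, 0.0004, -0.0954], [0.0101, -0.0028, 0.0004, -0.0954]]]
```

Request:
play_rows([
  [[0.0045,-0.0095,0,-0.095],[0.0055,-0.009,0,-0.095],[0.006,-0.0085,0,-0.095],[0.007,-0.008,0,-0.095],[0.008,-0.007,0,-0.095]],
])

```text
time: 14.8
ee_pos: [0.4497, 0.0249, 0.1502]
tcp_rot: [-176.9, -3.3, 48.2]
wrist_force: [-1.1, -0.1, 0.4]
opening: -0.0001
grasp_force: 0.0
```

Request:
play_rows([
  [[0.0085,-0.0065,0,-0.095],[0.009,-0.0055,0,-0.095],[0.0095,-0.0045,0,-0.095],[0.01,-0.004,0,-0.095],[0.01,-0.003,0,-0.095]],
])

```text
time: 15.22
ee_pos: [0.4537, 0.0777, 0.1544]
tcp_rot: [-178.7, -4.3, 75.5]
wrist_force: [0.0, 0.7, -0.1]
opening: 0.0001
grasp_force: 0.0
```

```bash
python3 plan.py .453 .077 .06 76 5 .453 .077 .025 76 5
```

```text
t 15.22 pos [0.4537 0.0777 0.1544] rot [-178.72   -4.34   75.47] z [-0.003  0.079 -0.997] F [ 0.   0.7 -0.1] q [  6.9  -8.7 -11.8  86.4   4.5 111.4]
[[[-0.0016, 0.0003, 0.0188, -0.0018], [-0.0016, 0.0003, 0.0188, -0.0018], [-0.0016, 0.0003, 0.0188, -0.0018], [-0.0016, 0.0003, 0.0188, -0.0018], [-0.0016, 0.0003, 0.0188, -0.0018]]]
[[[-0.0005, 0.0002, 0.007, -0.0], [-0.0005, 0.0002, 0.007, -0.0], [-0.0005, 0.0002, 0.007, -0.0], [-0.0005, 0.0002, 0.007, -0.0], [-0.0005, 0.0002, 0.007, -0.0]]]
```

Request:
play_rows([
  [[-0.0015,0,0.019,0],[-0.0015,0,0.019,0],[-0.0015,0,0.019,0],[-0.0015,0,0.019,0],[-0.0015,0,0.019,0]],
])

```text
time: 15.63
ee_pos: [0.4515, 0.0774, 0.0582]
tcp_rot: [-178.7, -4.3, 75.2]
wrist_force: [0.0, -1.1, -0.1]
opening: 0.0003
grasp_force: 0.0
```

Request:
play_rows([
  [[-0.0005,0,0.008,0],[-0.0005,0,0.008,0],[-0.0005,0,0.008,0],[-0.0005,0,0.006,0],[-0.0005,0,0.003,0]],
])

```text
time: 16.05
ee_pos: [0.4509, 0.0773, 0.0257]
tcp_rot: [-178.7, -4.3, 75.4]
wrist_force: [-0.2, -0.2, -1.4]
opening: 0.0002
grasp_force: 0.0
```

```bash
cat > arc.py <<'E'
# args: offset(mm normal from patch face to tool), then th list (deg) with rows each
import sys,subprocess,numpy as np
H=np.array([.5296,.0143]); off=float(sys.argv[1])/1000; z=sys.argv[2]; n=sys.argv[3]; a=[]
for th in map(float,sys.argv[4:]):
    b=np.radians(264.6-th); d=np.array([np.cos(b),np.sin(b)]); m=np.array([d[1],-d[0]])
    P=H+.09*d+(.005+off)*m; a+=[f"{P[0]:.4f}",f"{P[1]:.4f}",z,f"{174.6-th:.1f}",n]
print(subprocess.run(["python3","plan.py",*a],capture_output=True,text=True).stdout)
E
python3 arc.py 11 .024 5 97 77
```

```text
t 16.05 pos [0.4509 0.0773 0.0257] rot [-178.73   -4.34   75.4 ] z [-0.002  0.079 -0.997] F [-0.2 -0.2 -1.4] q [  6.9  -7.  -24.7  71.9   4.5 111.5]
[[[-0.0057, 0.0003, -0.0001, -0.0077], [-0.0057, 0.0002, -0.0001, -0.0077], [-0.0057, 0.0002, -0.0001, -0.0077], [-0.0057, 0.0001, -0.0001, -0.0077], [-0.0057, 0.0001, -0.0001, -0.0077]]]
[[[-0.0063, -0.0, -0.0005, -0.0698], [-0.0063, -0.0004, -0.0005, -0.0698], [-0.0063, -0.0009, -0.0005, -0.0698], [-0.0062, -0.0013, -0.0005, -0.0698], [-0.0061, -0.0018, -0.0005, -0.0698]]]
```

Request:
play_rows([
  [[-0.0055,0,0,-0.008],[-0.0055,0,0,-0.008],[-0.0055,0,0,-0.008],[-0.0055,0,0,-0.008],[-0.0055,0,0,-0.008]],
])

```text
time: 16.47
ee_pos: [0.4445, 0.0499, 0.0243]
tcp_rot: [-178.9, -4.4, 77.8]
wrist_force: [0.3, 0.5, 1.0]
opening: -0.0002
grasp_force: 0.2
```

Request:
play_rows([
  [[-0.006,0,-0.0005,-0.07],[-0.006,-0.0005,-0.0005,-0.07],[-0.006,-0.001,-0.0005,-0.07],[-0.006,-0.0015,-0.0005,-0.07],[-0.006,-0.002,-0.0005,-0.07]],
])

```text
time: 16.88
ee_pos: [0.4372, 0.02, 0.0243]
tcp_rot: [179.5, -4.5, 98.0]
wrist_force: [0.6, 0.6, 0.6]
opening: 0.0002
grasp_force: 0.1
```

```bash
python3 arc.py 11 .024 5 57 37
python3 - <<'E'
from m import *
for n,c,bx in(("patch s",s,(265,172,45,40)),("patch t",t,(300,205,30,25))):
    try: blob(sat(big(c,bx))>30,bx,8,n)
    except Exception as e: print(n,"none")
E
```

```text
t 16.88 pos [0.4372 0.02   0.0243] rot [179.47  -4.5   98.05] z [-0.002  0.079 -0.997] F [0.6 0.6 0.6] q [ -0.3  -9.2 -26.8  72.6   4.5  81.6]
[[[-0.0067, 0.0001, -0.0005, -0.0683], [-0.0067, -0.0004, -0.0005, -0.0683], [-0.0067, -0.0008, -0.0005, -0.0683], [-0.0066, -0.0013, -0.0005, -0.0683], [-0.0065, -0.0017, -0.0005, -0.0683]]]
[[[-0.0063, 0.0, -0.0005, -0.0698], [-0.0063, -0.0004, -0.0005, -0.0698], [-0.0063, -0.0009, -0.0005, -0.0698], [-0.0062, -0.0013, -0.0005, -0.0698], [-0.0061, -0.0017, -0.0005, -0.0698]]]

patch s area 18.0 cen [294.62 192.43]
[[290.44, 190.94], [297.06, 194.81], [298.69, 194.31], [292.94, 190.06]]
patch t none
```

The bar is following (the patch moved in the scene view). Continuing.

Request:
play_rows([
  [[-0.0065,0,-0.0005,-0.07],[-0.0065,-0.0005,-0.0005,-0.07],[-0.0065,-0.001,-0.0005,-0.07],[-0.0065,-0.0015,-0.0005,-0.07],[-0.0065,-0.0015,-0.0005,-0.07]],
])

```text
time: 17.4
ee_pos: [0.442, -0.0122, 0.0242]
tcp_rot: [178.0, -4.1, 118.0]
wrist_force: [-0.2, 0.2, 0.3]
opening: -0.0001
grasp_force: 0.1
```

Request:
play_rows([
  [[-0.006,0,-0.0005,-0.07],[-0.006,-0.0005,-0.0005,-0.07],[-0.006,-0.001,-0.0005,-0.07],[-0.006,-0.001,-0.0005,-0.07],[-0.006,-0.0015,-0.0005,-0.07]],
])

```text
time: 17.82
ee_pos: [0.4564, -0.039, 0.0244]
tcp_rot: [176.7, -3.1, 138.1]
wrist_force: [0.0, 0.2, -0.0]
opening: -0.0
grasp_force: 0.1
```

```bash
python3 arc.py 11 .024 5 20 10
python3 - <<'E'
from m import *
for n,c,bx in(("patch s",s,(255,172,40,60)),):
    try: blob(sat(big(c,bx))>30,bx,8,n)
    except Exception as e: print(n,"none")
E
```

```text
t 17.82 pos [ 0.4564 -0.039   0.0244] rot [176.71  -3.13 138.06] z [-0.002  0.079 -0.997] F [ 0.   0.2 -0. ] q [ -7.7  -5.7 -23.6  72.8   4.5  34.3]
[[[-0.0058, -0.0004, -0.0003, -0.0577], [-0.0058, -0.0008, -0.0003, -0.0577], [-0.0057, -0.0011, -0.0003, -0.0577], [-0.0056, -0.0014, -0.0003, -0.0577], [-0.0055, -0.0018, -0.0003, -0.0577]]]
[[[-0.0032, -0.0003, -0.0001, -0.0349], [-0.0032, -0.0004, -0.0001, -0.0349], [-0.0032, -0.0005, -0.0001, -0.0349], [-0.0031, -0.0006, -0.0001, -0.0349], [-0.0031, -0.0007, -0.0001, -0.0349]]]

patch s area 19.703125 cen [288.78 206.63]
[[293.69, 206.44], [285.19, 205.56], [284.31, 207.06], [285.69, 208.06]]
```

Request:
play_rows([
  [[-0.006,-0.0005,-0.0003,-0.058],[-0.006,-0.001,-0.0003,-0.058],[-0.0055,-0.001,-0.0003,-0.058],[-0.0055,-0.0015,-0.0003,-0.058],[-0.0055,-0.002,-0.0003,-0.058]],
])

```text
time: 18.33
ee_pos: [0.4761, -0.0602, 0.0241]
tcp_rot: [176.0, -2.1, 154.5]
wrist_force: [-0.5, 0.7, 0.4]
opening: -0.0002
grasp_force: 0.1
```

Request:
play_rows([
  [[-0.003,-0.0005,0,-0.035],[-0.003,-0.0005,0,-0.035],[-0.003,-0.0005,0,-0.035],[-0.003,-0.0005,0,-0.035],[-0.003,-0.0005,0,-0.035]],
])

```text
time: 18.75
ee_pos: [0.489, -0.0679, 0.0235]
tcp_rot: [175.7, -1.4, 164.5]
wrist_force: [-0.2, -1.1, 0.9]
opening: 0.0003
grasp_force: 0.1
```

```bash
python3 arc.py 11 .024 5 5 0
python3 - <<'E'
from m import *
for n,c,bx in(("patch s",s,(270,190,29,45)),):
    try: blob(sat(big(c,bx))>30,bx,8,n)
    except Exception as e: print(n,"none")
E
```

```text
t 18.75 pos [ 0.489  -0.0679  0.0235] rot [175.67  -1.35 164.46] z [-0.002  0.079 -0.997] F [-0.2 -1.1  0.9] q [-10.5  -0.5 -18.7  72.7   4.4   5.1]
[[[-0.0018, -0.0002, -0.0002, -0.0179], [-0.0018, -0.0002, -0.0002, -0.0179], [-0.0018, -0.0002, -0.0002, -0.0179], [-0.0018, -0.0003, -0.0002, -0.0179], [-0.0018, -0.0003, -0.0002, -0.0179]]]
[[[-0.0016, -0.0002, -0.0, -0.0175], [-0.0016, -0.0002, -0.0, -0.0175], [-0.0016, -0.0003, -0.0, -0.0175], [-0.0016, -0.0003, -0.0, -0.0175], [-0.0016, -0.0003, -0.0, -0.0175]]]

patch s area 21.546875 cen [296.93 225.93]
[[298.19, 222.19], [294.44, 225.56], [298.44, 230.19]]
```

Request:
play_rows([
  [[-0.0018,-0.0002,0,-0.018],[-0.0018,-0.0002,0,-0.018],[-0.0018,-0.0002,0,-0.018],[-0.0018,-0.0003,0,-0.018],[-0.0018,-0.0003,0,-0.018]],
])

```text
time: 19.27
ee_pos: [0.4977, -0.0714, 0.0232]
tcp_rot: [175.6, -0.9, 169.8]
wrist_force: [-0.4, -0.2, -0.5]
opening: -0.0003
grasp_force: 0.1
```

Request:
play_rows([
  [[-0.0008,-0.0001,0,-0.009],[-0.0008,-0.0001,0,-0.009],[-0.0008,-0.0001,0,-0.009],[0,0,0,0],[0,0,0,0]],
])

```text
time: 19.68
ee_pos: [0.4997, -0.0721, 0.0231]
tcp_rot: [175.6, -0.8, 171.3]
wrist_force: [-2.6, -1.3, 2.2]
opening: -0.0001
grasp_force: 1.1
```

Request:
play_rows([
  [[-0.0005,0,0,-0.005],[-0.0005,0,0,-0.005],[-0.0005,0,0,-0.005],[0,0,0,0],[0,0,0,0]],
])

```text
time: 20.1
ee_pos: [0.5002, -0.0723, 0.023]
tcp_rot: [175.6, -0.9, 172.2]
wrist_force: [-8.2, -0.5, 6.2]
opening: -0.0
grasp_force: 4.3
```

Request:
play_rows([
  [[-0.0005,0,0,-0.005],[-0.0005,0,0,-0.005],[0,0,0,0],[0,0,0,0],[0,0,0,0]],
])

```text
time: 20.52
ee_pos: [0.5003, -0.0725, 0.0229]
tcp_rot: [175.6, -0.9, 172.7]
wrist_force: [-13.6, -1.9, 8.4]
opening: -0.0
grasp_force: 6.4
```

The force is at the plunger. Some upward friction shows on the tool, so I'll lift slightly as I continue in small steps.

Request:
play_rows([
  [[-0.0003,0,-0.0005,0],[-0.0003,0,-0.0005,0],[0,0,0,0],[0,0,0,0],[0,0,0,0]],
])

```text
time: 20.93
ee_pos: [0.5004, -0.0725, 0.0231]
tcp_rot: [175.6, -1.0, 172.7]
wrist_force: [-12.2, -0.6, 2.0]
opening: 0.0001
grasp_force: 6.3
```

```bash
python3 plan.py
python3 - <<'E'
from m import *
g=[]
for n,c,bx in(("blue s",s,(262,200,45,40)),):
    m=sat(big(c,bx))>30; k,l,st,ce=cv2.connectedComponentsWithStats(m.astype(np.uint8))
    for i in range(1,k):
        if st[i,4]>150: print((st[i]/K).round(1)[:4]+np.array([bx[0],bx[1],0,0]),full(ce[i],bx).round(2),(st[i,4]/64).round(1), (s.at(full(ce[i],bx),.033)*1000).round(1))
E
```

```text
t 20.93 pos [ 0.5004 -0.0725  0.0231] rot [175.55  -1.03 172.72] z [-0.008  0.079 -0.997] F [-12.2  -0.6   2. ] q [-10.7   1.5 -16.8  73.    4.4  -3.4]
[295.8 211.1  11.2  27.5] [302.53 224.65] 167.4 [546.6 -65.   33. ]
[290.4 216.8   9.5   5.4] [294.42 218.87] 21.7 [513.6 -66.8  33. ]
```

Patch reading gives the bar about 4° from shut, at the plunger. Pushing on.

Request:
play_rows([
  [[-0.0004,0,-0.0002,-0.002],[-0.0004,0,-0.0002,-0.002],[0,0,0,0],[0,0,0,0],[0,0,0,0]],
])

```text
time: 21.45
ee_pos: [0.5004, -0.0725, 0.0231]
tcp_rot: [175.5, -1.1, 172.9]
wrist_force: [-15.2, -0.1, 2.1]
opening: -0.0005
grasp_force: 7.5
```

Request:
play_rows([
  [[-0.0004,0,-0.0002,-0.002],[-0.0004,0,-0.0002,-0.002],[0,0,0,0],[0,0,0,0],[0,0,0,0]],
])

```text
time: 21.87
ee_pos: [0.5022, -0.0729, 0.0233]
tcp_rot: [175.6, -1.0, 173.2]
wrist_force: [-8.1, -1.1, -4.0]
opening: -0.0002
grasp_force: 3.8
```

Request:
play_rows([
  [[-0.0004,0,0,-0.003],[-0.0004,0,0,-0.003],[0,0,0,0],[0,0,0,0],[0,0,0,0]],
])

```text
time: 22.28
ee_pos: [0.505, -0.0729, 0.0245]
tcp_rot: [175.5, -0.7, 173.5]
wrist_force: [-4.5, 0.3, -3.0]
opening: -0.0
grasp_force: 1.9
```

Request:
play_rows([
  [[-0.0004,0,0,-0.003],[-0.0004,0,0,-0.003],[0,0,0,0],[0,0,0,0],[0,0,0,0]],
])

```text
time: 22.7
ee_pos: [0.5051, -0.073, 0.0245]
tcp_rot: [175.5, -0.7, 173.9]
wrist_force: [-8.0, -0.5, -0.2]
opening: -0.0001
grasp_force: 3.8
```

```bash
cat > pt.py <<'E'
from m import *
bx=(280,205,20,25); m=sat(big(s,bx))>30; k,l,st,ce=cv2.connectedComponentsWithStats(m.astype(np.uint8))
H=np.array([.5296,.0143])
for i in range(1,k):
    if st[i,4]>150:
        P=s.at(full(ce[i],bx),.037); d=P[:2]-H; print(full(ce[i],bx).round(2),(st[i,4]/64).round(1),(P*1000).round(1),"r",np.linalg.norm(d).round(4),"th",(264.6-np.degrees(np.arctan2(d[1],d[0]))%360).round(2))
E
python3 pt.py
```

```text
[295.25 219.86] 21.9 [520.5 -69.8  37. ] r 0.0846 th 0.77
[298.02 226.41] 17.9 [544.1 -81.   37. ] r 0.0964 th -14.04
```

The bar jumped 2.8 mm with the force dropping, and it is now stiff at the predicted shut position. A little firm pressure, then back off and see whether it stays.

Request:
play_rows([
  [[-0.0004,0,0,0],[-0.0004,0,0,0],[-0.0003,0,0,0],[0,0,0,0],[0,0,0,0]],
])

```text
time: 23.22
ee_pos: [0.5052, -0.073, 0.0243]
tcp_rot: [175.5, -0.9, 173.9]
wrist_force: [-12.5, 1.0, 3.0]
opening: -0.0
grasp_force: 6.4
```

Request:
play_rows([
  [[0.002,0,0,0],[0.004,0,0,0],[0.006,0,0,0],[0.008,0,0,0],[0.01,0,0,0]],
])

```text
time: 23.63
ee_pos: [0.4771, -0.0699, 0.0254]
tcp_rot: [175.5, -0.6, 173.9]
wrist_force: [-0.6, 0.1, 0.3]
opening: -0.0002
grasp_force: 0.0
```

```bash
python3 pt.py; python3 plan.py .46 -.07 .2 173 5
```

```text
[295.26 219.77] 29.4 [520.3 -69.5  37. ] r 0.0843 th 0.96
[297.92 226.32] 18.9 [543.6 -81.   37. ] r 0.0963 th -13.77
t 23.73 pos [ 0.4761 -0.0698  0.0254] rot [175.51  -0.62 173.87] z [-0.002  0.079 -0.997] F [ 0.6  0.1 -1.1] q [-11.   -2.2 -20.2  73.    4.4  -4.8]
[[[0.0036, 0.0023, -0.0348, 0.003], [0.0036, 0.0023, -0.0348, 0.003], [0.0036, 0.0023, -0.0348, 0.003], [0.0036, 0.0023, -0.0348, 0.003], [0.0036, 0.0023, -0.0348, 0.003]]]
```

Request:
play_rows([
  [[0.006,0.002,-0.03,0],[0.006,0.002,-0.035,0],[0.01,0.002,-0.035,0],[0.01,0.002,-0.03,0],[0.01,0,-0.02,0]],
])

```text
time: 24.15
ee_pos: [0.4371, -0.0694, 0.1792]
tcp_rot: [175.5, -0.4, 173.9]
wrist_force: [1.2, -0.4, 0.3]
opening: 0.0
grasp_force: 0.0
```

Request:
play_rows([
  [[0.02,0,0,0],[0.02,0,0,0],[0.01,0,0,0],[0,0,0,0],[0,0,0,0]],
])

```text
time: 24.57
ee_pos: [0.3875, -0.0641, 0.1764]
tcp_rot: [175.5, -0.5, 173.9]
wrist_force: [0.0, 0.5, 0.5]
opening: 0.0002
grasp_force: 0.0
```

Request:
play_rows([
  [[0,0,0,0],[0,0,0,0],[0,0,0,0],[0,0,0,0],[0,0,0,0]],
])

```text
time: 24.98
ee_pos: [0.3874, -0.0641, 0.1761]
tcp_rot: [175.5, -0.6, 173.9]
wrist_force: [0.1, -0.1, 0.4]
opening: 0.0
grasp_force: 0.0
```

Request:
play_rows([
  [[0,0,0,0],[0,0,0,0],[0,0,0,0],[0,0,0,0],[0,0,0,0]],
])

```text
time: 25.4
ee_pos: [0.3871, -0.0641, 0.1763]
tcp_rot: [175.5, -0.6, 173.9]
wrist_force: [-0.1, 0.4, -0.3]
opening: 0.0001
grasp_force: 0.0
```

```bash
python3 pt.py
python3 - <<'E'
from m import *
bx=(290,170,75,90); blob(sat(big(s,bx))>40,bx,8,"rack s")
print("tongue-side block corners z22:",(s.at((323.94,254.44),.022)*1000).round(1))
bx=(262,205,28,32); g=cv2.cvtColor(big(s,bx),6); print((g<85).mean())
E
```

```text
[295.21 219.84] 28.6 [520.4 -69.8  37. ] r 0.0846 th 0.86
[297.93 226.32] 19.0 [543.6 -81.   37. ] r 0.0963 th -13.78
rack s area 845.71875 cen [317.95 231.69]
[[311.94, 208.06], [301.44, 214.69], [302.06, 221.69], [296.06, 224.81], [295.94, 226.56], [323.69, 254.06], [342.44, 241.56], [343.69, 238.94], [336.81, 232.06], [334.81, 232.81], [335.44, 230.69], [325.31, 220.69], [321.31, 220.31], [313.94, 212.81], [308.81, 217.81], [304.31, 218.94], [305.06, 216.06], [313.69, 211.69], [314.06, 209.06]]
tongue-side block corners z22: [660.7 -91.2  22. ]
0.43089076450892855
```

```bash
python3 -c "
from workcell import bot
print(bot.job_done())"
```

```text
the job is handed in; nothing more can be done
None
```

The blue rack is loaded with its tongue under the lip, and the keeper bar snapped shut and showed no creep for about 2 s after I backed off; the job is handed in (no verdict was returned), with about 25 s on the clock.

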